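Set out the calibration weights by size to acclimatise beside the balance

ROBOT

A 6-joint arm with a two-finger parallel gripper is mounted at the origin on the work surface. World frame = base frame: x ahead of the robot, y to its left, z up, the work surface at z = 0. Lengths are in m, angles in rad, forces in N, time in s.
With the tool pointing down it reaches from about 0.375 to 0.9 m from the base axis. Payload 3.1 kg.
Tool frame: the origin (TCP) lies on the front face of the gripper's body, between the roots of the fingers; the fingertips stand 70 mm ahead of it and the grasp point (between the pads) lies 51 mm ahead of it; z points along the fingers, y is the line along which they close (so a half turn about z gives the same grasp; the last joint's range is limited). The gripper opens to 87 mm and grips with 3 to 60 N. Pads are 19 mm wide; open, the fingers measure 117 mm over their backs; the gripper's body (75 mm by 190 mm) begins 51 mm behind the grasp point.
Start: joints at [-1.462, 0.527, 1.433, -0, 1.181, -0.178], TCP at [0.177, -0.599, 0.292] pointing down, gripper open.
Joint ranges: [-3.08, 3.08], [-0.75, 2.2], [0.22, 2.44], [-1.43, 4.57], [0, 2.65], [-2.85, 2.85]. Speed limits (rad/s): [2.79, 2.79, 3.14, 3.14, 3.14, 3.14].

INTERFACE

Orientations are given as a rotation vector (axis times angle).
In Python, from workcell import * gives the robot as it stands. The module is installed in compiled form; this text tells all that it offers.
- The arm moves only by the tool move_arm, never from a script. Its argument "series" is a list of rows, each a list of 3 entries, a list of its own where there are three numbers: the closure, from 0 (fully open) to 1 (shut), then the shift along the tool's x, y, z in m, then the turn, a rotation vector about the tool's x, y, z in rad. A call has 1 to 5 rows; each row shifts and turns the commanded pose from where the row before left it, along the tool's axes as they then stand; what a row does not reach is not made up. A row lasts 1/10 s, in which the tool goes at most 50 mm and 8.59 degrees, less where a joint would pass 70% of its speed; a pose out of reach is approached as far as the arm can. A call with a gripper value outside its range is refused whole. The fingers move at their own pace and stop on an object; "squeeze" is the grip in N (left out, the last holds). Time passes only in rows, so rows that do not move let the fingers close. It gives the time, the measured TCP pose, the force, the opening and the grip force at its end, in the units of the state.
- get_state(): the state, without advancing time (a new reading comes with each control period).
- get_image(name): name is "side" or "top"; returns a dict with "image" (420x560x3 uint8, blue, green, red), "fx", "fy", "cx", "cy" (pixels), "R" (3x3) and "t" (3): a world point X has camera coordinates R X + t. Camera axes: x right, y down, z forward; pixel columns grow to the right and rows downward; lengths in m; the calibration is good to about 2 mm. A picture is of the moment at which its call begins. There is no depth.
- close_job(): hands the job in; it is judged then, once.
The state is a dict: "clock": time; "joint_pos": joint angles; "qvel": joint speeds; "joint_torque": joint torques, N m; "tool_pos": TCP position; "tool_rot": TCP orientation; "wrist_force": force on the tool from outside, world axes, zero at the start; "torque": the same for the moment, N m; "finger_gap": finger opening in m; "grip_force": force on a finger pad.
Only numpy, scipy, OpenCV 4.12 (cv2) and the standard library are available. Lean on these libraries where they do the work, as an engineer would, in place of code of your own. Each camera call takes 0.05 s, during which the arm holds its last target. There are 200 camera calls.

TASK

Set the four steel calibration weights out on the aluminium plate so they can come to room temperature before the balance check: one standing upright in the middle of each dark grey disc, in order of size, with the largest at the end of the plate nearest the balance and the smallest at the far end. Put each one down gently, do not tip the weights over or let them knock against one another, and leave the balance untouched and the little brown bottle where it stands.

Things in the scene. Friction and masses are not known exactly. Their poses are not given: they have to be found in the camera images.
- weight_500: the largest of the four calibration weights, 500 g: an upright polished steel cylinder 38 mm across and 50 mm high, with a short neck and a round knob 24 mm across on top, 68 mm high over all. Origin at the centre of its underside, z up its axis. It stands upright on the bench, anywhere among the clutter in front of or beside the plate; it can be gripped from above round its cylinder.
- weight_200: the second largest of the four calibration weights, 200 g: an upright polished steel cylinder 28 mm across and 37 mm high, with a short neck and a round knob 17 mm across on top, 50 mm high over all. Origin at the centre of its underside, z up its axis. It stands upright on the bench, anywhere among the clutter in front of or beside the plate; it can be gripped from above round its cylinder.
- weight_100: the third largest of the four calibration weights, 100 g: an upright polished steel cylinder 22 mm across and 29.5 mm high, with a short neck and a round knob 14 mm across on top, 41 mm high over all. Origin at the centre of its underside, z up its axis. It stands upright on the bench, anywhere among the clutter in front of or beside the plate; it can be gripped from above round its cylinder.
- weight_50: the smallest of the four calibration weights, 50 g: an upright polished steel cylinder 18 mm across and 22 mm high, with a short neck and a round knob 11.5 mm across on top, 32 mm high over all. Origin at the centre of its underside, z up its axis. It stands upright on the bench, anywhere among the clutter in front of or beside the plate; it can be gripped from above round its cylinder.
- disc_a: the disc at the plate's left (+y) end: one of four equal dark grey plastic discs, 60 mm across, let into a fixed aluminium plate (350 by 90 mm, 12 mm thick) lying on the bench, in one row along the plate, 85 mm between centres. Origin on the disc's axis 2 mm below its upper face, which is level, 1 mm proud of the plate and 13 mm above the bench; y runs along the row towards the left end, z up.
- disc_b: the disc second from the plate's left (+y) end: one of four equal dark grey plastic discs, 60 mm across, let into a fixed aluminium plate (350 by 90 mm, 12 mm thick) lying on the bench, in one row along the plate, 85 mm between centres. Origin on the disc's axis 2 mm below its upper face, which is level, 1 mm proud of the plate and 13 mm above the bench; y runs along the row towards the left end, z up.
- disc_c: the disc third from the plate's left (+y) end: one of four equal dark grey plastic discs, 60 mm across, let into a fixed aluminium plate (350 by 90 mm, 12 mm thick) lying on the bench, in one row along the plate, 85 mm between centres. Origin on the disc's axis 2 mm below its upper face, which is level, 1 mm proud of the plate and 13 mm above the bench; y runs along the row towards the left end, z up.
- disc_d: the disc at the plate's right (-y) end: one of four equal dark grey plastic discs, 60 mm across, let into a fixed aluminium plate (350 by 90 mm, 12 mm thick) lying on the bench, in one row along the plate, 85 mm between centres. Origin on the disc's axis 2 mm below its upper face, which is level, 1 mm proud of the plate and 13 mm above the bench; y runs along the row towards the left end, z up.
- balance: the laboratory balance: pale grey, fixed, 200 mm wide, 300 mm deep, 85 mm high, with a square steel pan behind a dark sloping display panel. It stands at the left (+y) or at the right (-y) side of the bench, beyond one end of the plate; a hotplate stirrer with a white square top and two black knobs stands on the other side. Origin at the centre of its underside.
- brown_bottle: small brown glass bottle with a white screw cap and paper label, 38 mm across, 72 mm high, standing loose among the weights, to be left alone. Origin at the centre of its underside, z up.
Not all that is in view belongs to the job. Leave any blue, turquoise or yellow look-alike of the weight_200 alone.

How it is judged:
By the outcome, as a careful person would: the job done as asked, in the order asked, and still so for the second after the job is handed in, with the robot touching nothing.
It also fails if it takes over 96 s, if anything falls off the work surface, if the arm or the gripper's body presses on something with over 40 N, if the wrist force passes 120 N, or if a joint passes its speed limit or range.

## Working session

There is one attempt and no reset: what is moved stays moved. The work goes in short steps, Python scripts to look and compute and a tool call to move; the robot and the scene stay as the last step left them, time stands still between calls to the robot, and variables do not carry over. Pictures are saved under pics/ and viewed, at most 14 in all, crops included, and the job is handed in when it is done.

Besides the shell and the picture viewer there is one more tool, called as name(argument=value, ...), one argument or row to a line, values as JSON. move_arm: Moves the arm, as the interface text tells. Its arguments: {"type":"object","properties":{"series":{"type":"array"},"squeeze":{"type":"number"}},"required":["series"]}

```bash
mkdir -p pics; python3 - <<'E'
from workcell import *
import cv2,numpy as np,json
for n in("top","side"):
    d=get_image(n); cv2.imwrite(f"pics/{n}0.png",d["image"])
    print(n,d["fx"],d["cx"],d["cy"],np.round(d["R"],4).tolist(),np.round(d["t"],4).tolist())
print({k:np.round(v,3).tolist() for k,v in get_state().items()})
E
```

```text
top 530.7476365382083 280.7522731354405 211.63863749842457 [[0.0174, -0.9998, 0.0043], [-0.9805, -0.0179, -0.1959], [0.1959, -0.0008, -0.9806]] [-0.0118, 0.5344, 1.7398]
side 437.2133786676058 284.11235962855574 209.06369167963635 [[-0.9924, -0.1221, 0.0169], [-0.0779, 0.515, -0.8537], [0.0955, -0.8485, -0.5205]] [0.5093, 0.0987, 1.3366]
{'clock': 0.1, 'joint_pos': [-1.462, 0.528, 1.434, -0.0, 1.181, -0.179], 'qvel': [0.0, -0.002, -0.003, 0.001, -0.0, -0.001], 'joint_torque': [0.0, -44.098, -17.715, 0.063, 0.053, -0.0], 'tool_pos': [0.177, -0.599, 0.291], 'tool_rot': [-3.107, -0.45, -0.0], 'wrist_force': [0.113, -0.247, 0.206], 'torque': [-0.021, 0.013, -0.028], 'grip_force': 0.0, 'finger_gap': 0.087}
```

View pics/top0.png

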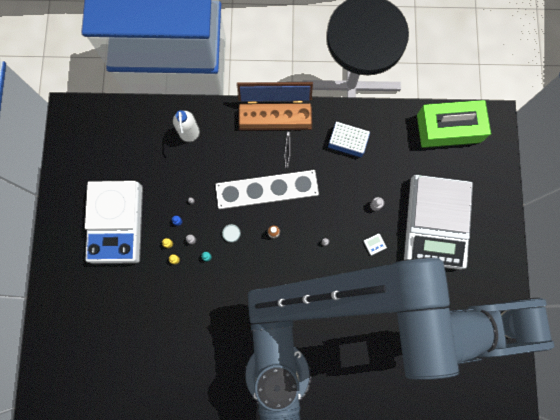

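View pics/side0.png

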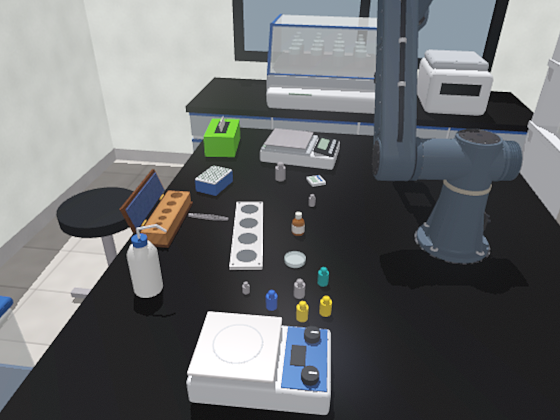

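The balance, with a steel pan and grey display, is at the right (-y), so the 500 goes on disc_d. The steel weights in the top view are at about (377,204), (325,242), (191,201) and (190,239). I'll enlarge those.

```bash
python3 - <<'E'
import cv2
t=cv2.imread("pics/top0.png"); s=cv2.imread("pics/side0.png")
z=lambda i,x,y,w,h,k:cv2.resize(i[y:y+h,x:x+w],None,fx=k,fy=k,interpolation=cv2.INTER_CUBIC)
cv2.imwrite("pics/c1.png",z(t,150,170,130,100,6))
cv2.imwrite("pics/c2.png",z(t,260,160,130,100,6))
cv2.imwrite("pics/c3.png",z(s,220,155,130,170,3.5))
E
```

```text
(no output)
```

View pics/c1.png

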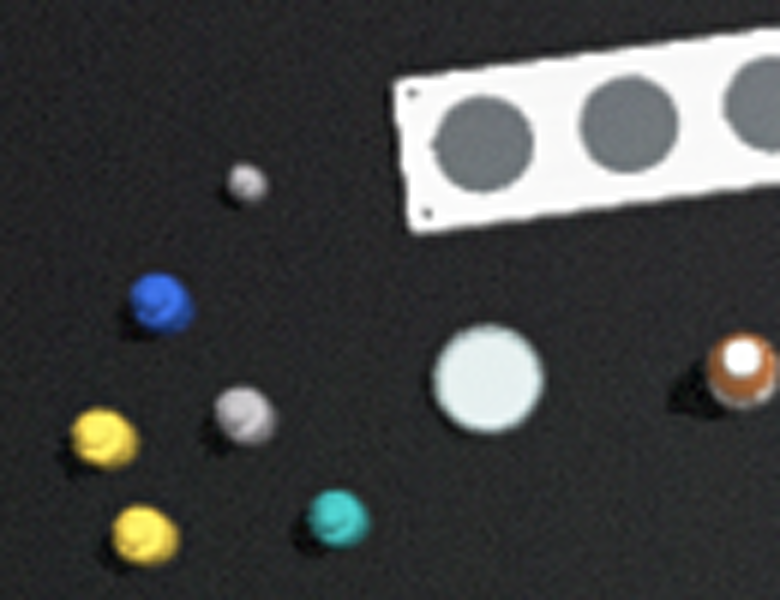

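View pics/c2.png

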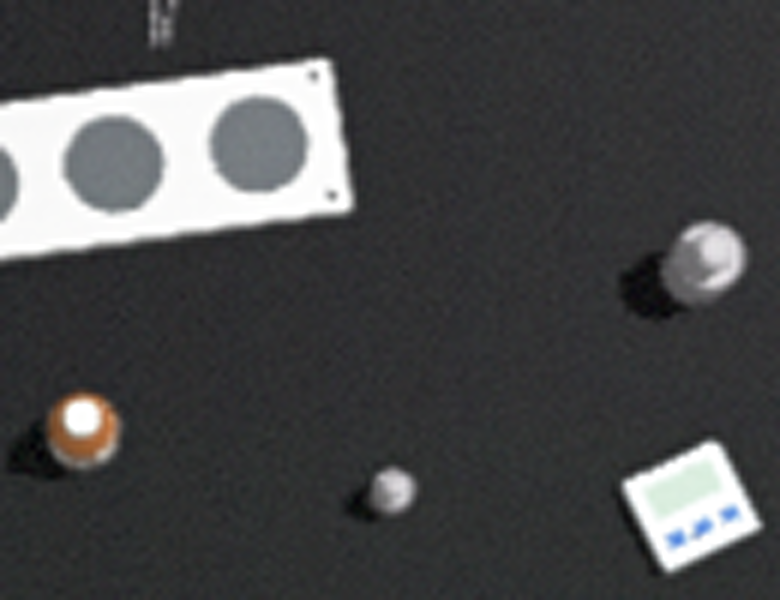

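View pics/c3.png

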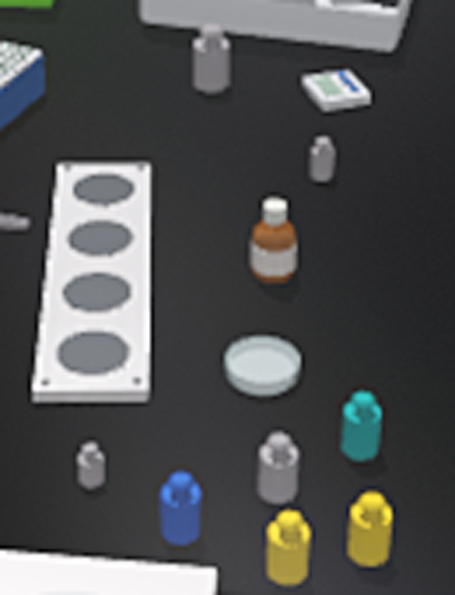

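The crops show:
- **c1:** the 50 is at (247,183) and the 200 at (245,415), surrounded by blue, yellow and teal look-alikes. Discs a and b are at (484,143) and (629,124).
- **c2:** the 500 is at (705,264), the 100 at (392,490), and discs c and d at (113,163) and (258,143).

Next I'll fit the positions using both cameras.

```bash
cat > h.py <<'E'
import cv2,numpy as np
from workcell import *
from scipy.optimize import least_squares
D={'500':(38,50,24,68),'200':(28,37,17,50),'100':(22,29.5,14,41),'50':(18,22,11.5,32)}
def proj(c,X): p=np.asarray(X)@np.array(c["R"]).T+c["t"]; return np.c_[c["fx"]*p[:,0]/p[:,2]+c["cx"],c["fy"]*p[:,1]/p[:,2]+c["cy"]]
def back(c,uv,z):
    R=np.array(c["R"]);o=-R.T@c["t"];d=R.T@[(uv[0]-c["cx"])/c["fx"],(uv[1]-c["cy"])/c["fy"],1];return o+d*(z-o[2])/d[2]
def model(k,x,y,z0=0):
    d,h,kd,H=np.array(D[k])/1000;a=np.linspace(0,6.283,40)
    ring=lambda r,z:np.c_[x+r*np.cos(a),y+r*np.sin(a),0*a+z+z0]
    return np.r_[ring(d/2,0),ring(d/2,h),ring(kd/2,H-.002)]
def blob(c,uv,r,lo=75):
    im=c["image"];u,v=map(int,np.round(uv));g=im[v-r:v+r+1,u-r:u+r+1].min(2)
    n,l,s,ce=cv2.connectedComponentsWithStats((g>lo).astype(np.uint8))
    i=1+np.argmax(s[1:,4]);b=s[i];return np.array([u-r+b[0]-.5,v-r+b[1]-.5,u-r+b[0]+b[2]-.5,v-r+b[1]+b[3]-.5])
def mid(c,P): p=proj(c,P);return (p.min(0)+p.max(0))/2
E
python3 - <<'E'
from h import *
T=get_image("top");S=get_image("side")
cr=lambda x,y,p:((p[0]+.5)/6-.5+x,(p[1]+.5)/6-.5+y)
W={'500':(cr(260,160,(705,264)),(220+211/3.5,155+62/3.5),12),'200':(cr(150,170,(245,415)),(220+278/3.5,155+468/3.5),10),'100':(cr(260,160,(392,490)),(220+321/3.5,155+160/3.5),8),'50':(cr(150,170,(247,183)),(220+91/3.5,155+466/3.5),8)}
for k,(t,s,r) in W.items():
    bt=blob(T,t,r+2);bs=blob(S,s,r+2)
    mt=(bt[:2]+bt[2:])/2;ms=(bs[:2]+bs[2:])/2
    for nm,l in(("T",[(T,mt)]),("S",[(S,ms)]),("TS",[(T,mt),(S,ms)])):
        q=least_squares(lambda p:np.concatenate([mid(c,model(k,*p))-m for c,m in l]),[.6,0])
        print(k,nm,np.round(q.x,4),round(q.cost,2),end=' ')
    print(np.round(mt-t,1),np.round(ms-s,1),bt[2:]-bt[:2],np.ptp(proj(T,model(k,*q.x)),0).round(1))
d=np.array([back(T,p,.013)[:2] for p in(cr(150,170,(484,143)),cr(150,170,(629,124)),cr(260,160,(113,163)),cr(260,160,(258,143)))])
s=np.array([back(S,(220+a/3.5,155+b/3.5),.013)[:2] for a,b in((93,352),(97,292),(100,238),(104,189))])
print(d.round(4),s.round(4),np.linalg.norm(np.diff(d,axis=0),axis=1))
print("bottle",back(T,cr(260,160,(84,430)),.036),"dish",back(T,cr(150,170,(488,378)),.01))
E
```

```text
500 T [ 0.5744 -0.3329] 0.0 500 S [ 0.5716 -0.342 ] 0.0 500 TS [ 0.5728 -0.3343] 0.73 [-0.1 -0.1] [-0.3 -2.7] [15. 14.] [13.7 13.8]
200 T [0.4423 0.3033] 0.0 200 S [0.4384 0.3005] 0.0 200 TS [0.4398 0.302 ] 0.56 [ 0.1 -0.2] [-0.4 -0.7] [10. 10.] [10.   9.7]
100 T [ 0.4409 -0.1567] 0.0 100 S [ 0.4361 -0.1556] 0.0 100 TS [ 0.4385 -0.1565] 0.49 [0.6 0.2] [ 0.3 -0.7] [8. 8.] [7.2 7.6]
50 T [0.5783 0.3098] 0.0 50 S [0.5753 0.309 ] 0.0 50 TS [0.5763 0.3092] 0.25 [ 0.2 -0.1] [-0.5 -0.6] [7. 7.] [6.2 6.4]
[[ 0.6039  0.1744]
 [ 0.6167  0.0907]
 [ 0.6308  0.0074]
 [ 0.6443 -0.0768]] [[ 0.5988  0.1762]
 [ 0.6117  0.0932]
 [ 0.6253  0.01  ]
 [ 0.6377 -0.074 ]] [0.08466131 0.08449312 0.08523622]
bottle [0.46974106 0.02081486 0.036     ] dish [0.46666089 0.16741685 0.01      ]
```

move_arm(
  series=[
    [0,[0,0,0],[0,0,-0.1426]],
    [0,[0,0,0],[0,0,-0.1426]],
    [0,[0,0,0],[0,0,-0.1426]],
    [0,[0,0,0],[0,0,-0.1426]],
    [0,[0,0,0],[0,0,-0.1426]],
  ],
  squeeze=15,
)

```text
clock: 0.7
tool_pos: [0.1774, -0.5991, 0.2919]
tool_rot: [-2.751, -1.515, -0.0]
wrist_force: [0.1, -0.4, -0.6]
finger_gap: 0.0874
grip_force: 0.0
```

move_arm(
  series=[
    [0,[0,0,0],[0,0,-0.1426]],
    [0,[0,0,0],[0,0,-0.1426]],
    [0,[0,0,0],[0,0,-0.1426]],
    [0,[0,0,0],[0,0,-0.1426]],
    [0,[0,0,0],[0,0,0]],
  ],
)

```text
clock: 1.2
tool_pos: [0.1774, -0.5991, 0.292]
tool_rot: [-2.221, -2.221, -0.001]
wrist_force: [0.3, 0.7, 0.4]
finger_gap: 0.087
grip_force: 0.0
```

Yaw is now exactly 90°: tool x is world +y, tool y is world +x, and z points down. I'll move over the 500.

move_arm(
  series=[
    [0,[0.026,0.04,0],[0,0,0]],
    [0,[0.026,0.04,0],[0,0,0]],
    [0,[0.026,0.04,0],[0,0,0]],
    [0,[0.026,0.04,0],[0,0,0]],
    [0,[0.026,0.04,0],[0,0,0]],
  ],
)

```text
clock: 1.7
tool_pos: [0.3787, -0.468, 0.2922]
tool_rot: [2.225, 2.217, 0.0]
wrist_force: [1.0, -0.6, 0.0]
finger_gap: 0.0868
grip_force: 0.0
```

move_arm(
  series=[
    [0,[0.026,0.04,0],[0,0,0]],
    [0,[0.026,0.04,0],[0,0,0]],
    [0,[0.026,0.04,0.02],[0,0,0]],
    [0,[0.026,0.04,0.04],[0,0,0]],
    [0,[0.028,0.036,0.02],[0,0,0]],
  ],
)

```text
clock: 2.2
tool_pos: [0.5647, -0.3421, 0.2189]
tool_rot: [-2.224, -2.216, 0.001]
wrist_force: [-0.5, -0.1, -0.4]
finger_gap: 0.0873
grip_force: 0.0
```

move_arm(
  series=[
    [0,[0,0,0.02],[0,0,0]],
    [0,[0,0,0],[0,0,0]],
  ],
)

```text
clock: 2.4
tool_pos: [0.5636, -0.3404, 0.1972]
tool_rot: [-2.216, -2.217, 0.001]
wrist_force: [-1.2, 0.0, -0.0]
finger_gap: 0.0872
grip_force: 0.0
```

move_arm(
  series=[
    [0,[0.005,0.009,0.02],[0,0,0]],
    [0,[0,0,0.04],[0,0,0]],
    [0,[0,0,0.035],[0,0,0]],
    [0,[0,0,0.02],[0,0,0]],
    [0,[0,0,0],[0,0,0]],
  ],
)

```text
clock: 2.9
tool_pos: [0.571, -0.338, 0.0834]
tool_rot: [-2.221, -2.214, 0.001]
wrist_force: [-0.3, 0.4, -0.6]
finger_gap: 0.087
grip_force: 0.0
```

move_arm(
  series=[
    [0.4,[0,0,0],[0,0,0]],
    [0.5,[0,0,0],[0,0,0]],
    [0.6,[0,0,0],[0,0,0]],
    [0.8,[0,0,0],[0,0,0]],
    [1,[0,0,0],[0,0,0]],
  ],
)

```text
clock: 3.4
tool_pos: [0.5734, -0.3383, 0.0867]
tool_rot: [2.22, 2.221, 0.0]
wrist_force: [-0.4, -0.6, -0.3]
finger_gap: 0.055
grip_force: 0.0
```

move_arm(
  series=[
    [1,[0,0,0],[0,0,0]],
    [1,[0,0,0],[0,0,0]],
    [1,[0,0,0],[0,0,0]],
  ],
)

```text
clock: 3.7
tool_pos: [0.5725, -0.338, 0.0859]
tool_rot: [-2.219, -2.221, 0.001]
wrist_force: [-2.5, -0.6, 2.7]
finger_gap: 0.0365
grip_force: 15.0
```

```bash
python3 - <<'E'
from h import *
S=get_image("side");i=S["image"][115:195,240:340]
print([get_state()["finger_gap"] for _ in range(3)])
g=get_state()["tool_pos"];print(g,proj(S,[[g[0],g[1],g[2]-.051]]))
cv2.imwrite("pics/s1.png",cv2.resize(i,None,fx=7,fy=7,interpolation=cv2.INTER_CUBIC))
E
```

```text
[0.036420224329161165, 0.036420224329161165, 0.036420224329161165]
[ 0.57249164 -0.33792959  0.08585921] [[279.62851605 169.62832947]]
```

View pics/s1.png

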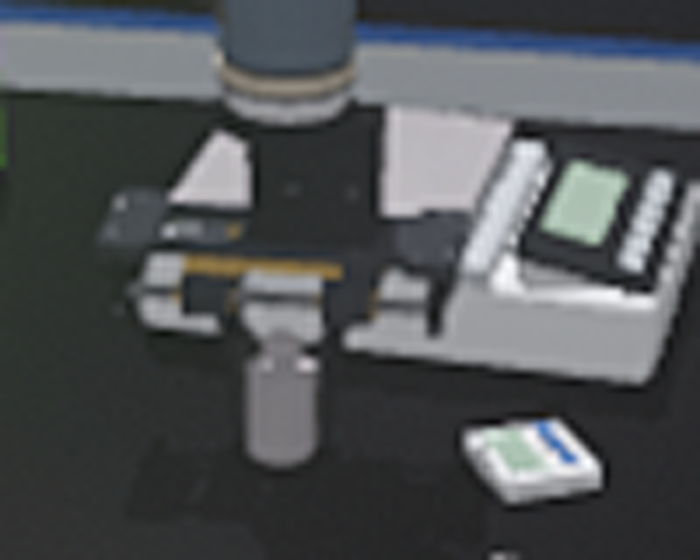

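The view shows the weight upright between the fingers, but its axis is some millimetres towards +y of the TCP and the gap reads 36.4 instead of 38. I'll open, shift about 6 mm to +y and grip again.

move_arm(
  series=[
    [0.35,[0,0,0],[0,0,0]],
    [0.35,[0,0,0],[0,0,0]],
    [0.35,[0,0,0],[0,0,0]],
    [0.35,[0.006,0,0.003],[0,0,0]],
    [0.35,[0,0,0],[0,0,0]],
  ],
)

```text
clock: 4.25
tool_pos: [0.5727, -0.3308, 0.0821]
tool_rot: [-2.219, -2.221, -0.0]
wrist_force: [0.0, 0.7, 0.1]
finger_gap: 0.0557
grip_force: 0.0
```

move_arm(
  series=[
    [0.6,[0,0,0],[0,0,0]],
    [0.8,[0,0,0],[0,0,0]],
    [1,[0,0,0],[0,0,0]],
    [1,[0,0,0],[0,0,0]],
    [1,[0,0,0],[0,0,0]],
  ],
)

```text
clock: 4.75
tool_pos: [0.5728, -0.3321, 0.0828]
tool_rot: [-2.221, -2.222, 0.001]
wrist_force: [-1.2, 0.0, 0.8]
finger_gap: 0.0363
grip_force: 15.0
```

move_arm(
  series=[
    [1,[0,0,0],[0,0,0]],
    [1,[0,0,-0.01],[0,0,0]],
    [1,[0,0,-0.03],[0,0,0]],
    [1,[0,0,-0.03],[0,0,0]],
    [1,[0.01,0,-0.01],[0,0,0]],
  ],
  squeeze=25,
)

```text
clock: 5.25
tool_pos: [0.5748, -0.3241, 0.166]
tool_rot: [2.217, 2.215, 0.001]
wrist_force: [1.2, -0.7, -4.9]
finger_gap: 0.0366
grip_force: 25.0
```

move_arm(
  series=[
    [1,[0.03,0.008,0],[0,0,0]],
    [1,[0.03,0.008,0],[0,0,0]],
    [1,[0.03,0.008,0],[0,0,0]],
    [1,[0.03,0.008,0],[0,0,0]],
    [1,[0.03,0.008,0],[0,0,0]],
  ],
)

```text
clock: 5.75
tool_pos: [0.6123, -0.1696, 0.1617]
tool_rot: [-2.219, -2.22, 0.0]
wrist_force: [1.1, 0.6, -5.4]
finger_gap: 0.0365
grip_force: 25.0
```

move_arm(
  series=[
    [1,[0.03,0.008,0],[0,0,0]],
    [1,[0.03,0.008,0],[0,0,0]],
    [1,[0.025,0.008,0],[0,0,0]],
    [1,[0.012,0.004,0],[0,0,0]],
    [1,[0,0,0],[0,0,0]],
  ],
)

```text
clock: 6.25
tool_pos: [0.6407, -0.0727, 0.162]
tool_rot: [-2.217, -2.224, 0.001]
wrist_force: [1.0, -0.3, -4.2]
finger_gap: 0.0362
grip_force: 25.0
```

move_arm(
  series=[
    [1,[-0.003,0,0.02],[0,0,0]],
    [1,[0,0,0.025],[0,0,0]],
    [1,[0,0,0.013],[0,0,0]],
    [1,[0,0,0],[0,0,0]],
  ],
)

```text
clock: 6.65
tool_pos: [0.6389, -0.0787, 0.1022]
tool_rot: [-2.219, -2.217, 0.005]
wrist_force: [-1.0, 0.4, -4.8]
finger_gap: 0.0362
grip_force: 25.0
```

```bash
python3 - <<'E'
from h import *
S=get_image("side");g=get_state()["tool_pos"];print(g)
i=S["image"][155:255,210:310].copy();i=cv2.resize(i,None,fx=6,fy=6,interpolation=cv2.INTER_CUBIC)
for z in(g[2]-.0828,):
    for p in proj(S,model('500',g[0],g[1],z)): cv2.circle(i,tuple(int(v) for v in (p-[210,155]+.5)*6),1,(0,0,255),-1)
cv2.imwrite("pics/s2.png",i)
E
```

```text
[ 0.64003021 -0.07881881  0.10367047]
```

View pics/s2.png

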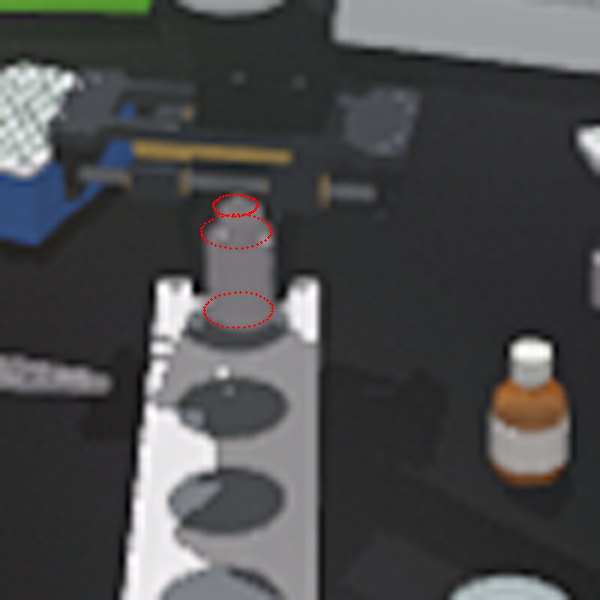

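The overlay fits the held 500 to within about 2 mm. Its base ellipse is at (239,310), with disc d behind and below it at (238,322). I'll correct +y by about 3 mm and lower gently.

move_arm(
  series=[
    [1,[0.003,0.001,0],[0,0,0]],
    [1,[0,0,0.003],[0,0,0]],
    [1,[0,0,0.002],[0,0,0]],
    [1,[0,0,0.001],[0,0,0]],
    [1,[0,0,0],[0,0,0]],
  ],
)

```text
clock: 7.2
tool_pos: [0.642, -0.075, 0.0989]
tool_rot: [2.221, 2.222, -0.0]
wrist_force: [-0.1, -0.3, -4.6]
finger_gap: 0.036
grip_force: 25.0
```

move_arm(
  series=[
    [1,[0,0,0.001],[0,0,0]],
    [1,[0,0,0],[0,0,0]],
  ],
)

```text
clock: 7.4
tool_pos: [0.642, -0.075, 0.0977]
tool_rot: [-2.221, -2.222, 0.0]
wrist_force: [-0.6, -0.3, -5.0]
finger_gap: 0.0366
grip_force: 25.0
```

move_arm(
  series=[
    [1,[0,0,0.001],[0,0,0]],
    [1,[0,0,0],[0,0,0]],
  ],
)

```text
clock: 7.6
tool_pos: [0.6419, -0.0751, 0.0966]
tool_rot: [-2.221, -2.222, 0.0]
wrist_force: [-0.5, 0.6, -5.4]
finger_gap: 0.0364
grip_force: 25.0
```

move_arm(
  series=[
    [1,[0,0,0.001],[0,0,0]],
    [1,[0,0,0],[0,0,0]],
  ],
)

```text
clock: 7.8
tool_pos: [0.6421, -0.0751, 0.0959]
tool_rot: [2.221, 2.222, 0.0]
wrist_force: [-0.2, 0.5, -4.4]
finger_gap: 0.0365
grip_force: 25.0
```

move_arm(
  series=[
    [1,[0,0,0.001],[0,0,0]],
    [1,[0,0,0],[0,0,0]],
  ],
)

```text
clock: 8.0
tool_pos: [0.6421, -0.0751, 0.0958]
tool_rot: [2.221, 2.222, 0.0]
wrist_force: [-1.5, 0.9, 3.3]
finger_gap: 0.0365
grip_force: 25.0
```

move_arm(
  series=[
    [1,[0,0,0.001],[0,0,0]],
    [1,[0,0,0],[0,0,0]],
  ],
)

```text
clock: 8.2
tool_pos: [0.6421, -0.0751, 0.0958]
tool_rot: [2.22, 2.222, 0.0]
wrist_force: [-3.7, 1.0, 9.0]
finger_gap: 0.0363
grip_force: 25.0
```

move_arm(
  series=[
    [1,[0,0,-0.002],[0,0,0]],
    [0.5,[0,0,0],[0,0,0]],
    [0.35,[0,0,0],[0,0,0]],
    [0.35,[0,0,0],[0,0,0]],
    [0.35,[0,0,-0.01],[0,0,0]],
  ],
  squeeze=15,
)

```text
clock: 8.7
tool_pos: [0.6413, -0.0749, 0.1048]
tool_rot: [-2.219, -2.22, 0.002]
wrist_force: [-1.0, -0.2, -0.9]
finger_gap: 0.0545
grip_force: 0.0
```

move_arm(
  series=[
    [0.35,[0,0,-0.03],[0,0,0]],
    [0.35,[0,0,-0.04],[0,0,0]],
    [0.35,[0,0,-0.03],[0,0,0]],
    [0.35,[0.02,-0.01,0],[0,0,0]],
    [0.35,[0.03,-0.016,0],[0,0,0]],
  ],
)

```text
clock: 9.2
tool_pos: [0.6179, -0.0264, 0.2085]
tool_rot: [2.22, 2.215, 0.006]
wrist_force: [-0.6, -0.2, 0.4]
finger_gap: 0.0566
grip_force: 0.0
```

move_arm(
  series=[
    [0.4,[0.03,-0.016,0],[0,0,0]],
    [0.4,[0.03,-0.016,0],[0,0,0]],
    [0.4,[0.03,-0.016,0],[0,0,0]],
    [0.4,[0.03,-0.016,0],[0,0,0]],
    [0.4,[0.03,-0.016,0],[0,0,0]],
  ],
)

```text
clock: 9.7
tool_pos: [0.5355, 0.126, 0.2066]
tool_rot: [2.221, 2.221, 0.002]
wrist_force: [0.0, 0.6, -0.2]
finger_gap: 0.0519
grip_force: 0.0
```

move_arm(
  series=[
    [0.4,[0.03,-0.016,0],[0,0,0]],
    [0.4,[0.03,-0.016,0],[0,0,0]],
    [0.4,[0.03,-0.016,0],[0,0,0]],
    [0.4,[0.03,-0.016,0],[0,0,0]],
    [0.4,[0,0,0],[0,0,0]],
  ],
)

```text
clock: 10.2
tool_pos: [0.4695, 0.2477, 0.2065]
tool_rot: [-2.215, -2.226, -0.0]
wrist_force: [0.2, -0.4, -0.1]
finger_gap: 0.0522
grip_force: 0.0
```

```bash
python3 - <<'E'
from h import *
s=get_state();print(s["tool_pos"],s["finger_gap"],s["clock"])
for n in("side","top"):
    c=get_image(n)
    cv2.imwrite(f"pics/{n}3.png",c["image"])
S=get_image("side")
i=cv2.resize(S["image"][140:240,210:310],None,fx=6,fy=6,interpolation=cv2.INTER_CUBIC)
for p in proj(S,model('500',.642,-.0751,.013)): cv2.circle(i,tuple(int(v) for v in (p-[210,140]+.5)*6),1,(0,0,255),-1)
T=get_image("top")
j=cv2.resize(T["image"][140:240,250:350],None,fx=4,fy=4,interpolation=cv2.INTER_CUBIC)
cv2.imwrite("pics/s3.png",np.hstack([cv2.resize(i,(400,400)),j]))
E
```

```text
[0.46953007 0.2477105  0.20648526] 0.0521646534599047 10.2
```

View pics/s3.png

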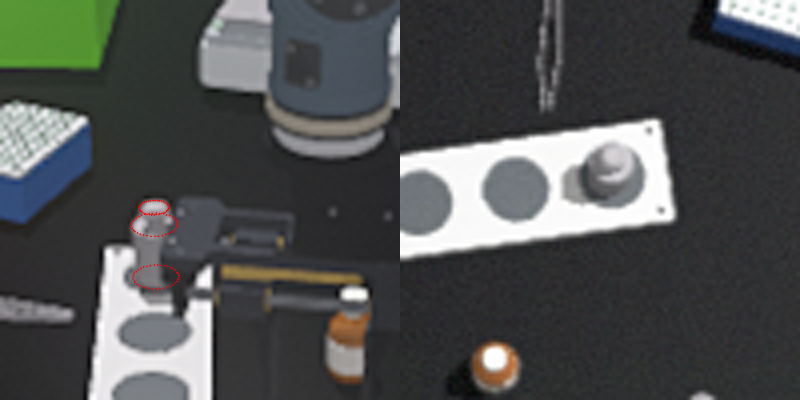

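The 500 stands on disc d, concentric in the top view: weight base and disc are both at about (612,178). Next is the 200.

move_arm(
  series=[
    [0.4,[0.025,-0.015,0],[0,0,0]],
    [0.4,[0.024,-0.012,0.02],[0,0,0]],
    [0.4,[0.006,-0.003,0.03],[0,0,0]],
    [0.4,[0,0,0.02],[0,0,0]],
    [0.4,[0,0,0],[0,0,0]],
  ],
)

```text
clock: 10.9
tool_pos: [0.4412, 0.2985, 0.1336]
tool_rot: [-2.221, -2.219, 0.008]
wrist_force: [-0.3, -0.2, -0.2]
finger_gap: 0.0521
grip_force: 0.0
```

move_arm(
  series=[
    [0.4,[0.003,-0.001,0],[0,0,0]],
    [0.4,[0,0,0.02],[0,0,0]],
    [0.4,[0,0,0.02],[0,0,0]],
    [0.4,[0,0,0.016],[0,0,0]],
    [0.4,[0,0,0],[0,0,0]],
  ],
)

```text
clock: 11.4
tool_pos: [0.4412, 0.3023, 0.0795]
tool_rot: [-2.222, -2.22, 0.001]
wrist_force: [0.1, -0.5, 0.3]
finger_gap: 0.0524
grip_force: 0.0
```

move_arm(
  series=[
    [0.5,[0,0,0],[0,0,0]],
    [0.6,[0,0,0],[0,0,0]],
    [0.7,[0,0,0],[0,0,0]],
    [0.8,[0,0,0],[0,0,0]],
    [1,[0,0,0],[0,0,0]],
  ],
)

```text
clock: 11.9
tool_pos: [0.4402, 0.3028, 0.0805]
tool_rot: [-2.221, -2.222, 0.001]
wrist_force: [-3.3, 0.1, 6.7]
finger_gap: 0.0267
grip_force: 15.0
```

move_arm(
  series=[
    [1,[0,0,0],[0,0,0]],
    [1,[0,0,0],[0,0,0]],
  ],
)

```text
clock: 12.1
tool_pos: [0.4402, 0.3028, 0.0805]
tool_rot: [-2.22, -2.222, 0.001]
wrist_force: [-2.4, 0.1, 6.1]
finger_gap: 0.0266
grip_force: 15.0
```

move_arm(
  series=[
    [1,[0,0,-0.01],[0,0,0]],
    [1,[0,0,-0.03],[0,0,0]],
    [1,[0,0,-0.03],[0,0,0]],
    [1,[0,0,-0.02],[0,0,0]],
    [1,[-0.02,0.012,0],[0,0,0]],
  ],
)

```text
clock: 12.6
tool_pos: [0.4534, 0.2848, 0.1731]
tool_rot: [2.216, 2.224, 0.01]
wrist_force: [1.0, -0.4, -1.9]
finger_gap: 0.0267
grip_force: 15.0
```

move_arm(
  series=[
    [1,[-0.03,0.019,0],[0,0,0]],
    [1,[-0.03,0.019,0],[0,0,0]],
    [1,[-0.03,0.019,0],[0,0,0]],
    [1,[-0.03,0.019,0],[0,0,0]],
    [1,[-0.03,0.019,0],[0,0,0]],
  ],
)

```text
clock: 13.1
tool_pos: [0.5486, 0.1316, 0.1702]
tool_rot: [2.221, 2.222, 0.001]
wrist_force: [-0.1, 0.2, -2.3]
finger_gap: 0.0266
grip_force: 15.0
```

move_arm(
  series=[
    [1,[-0.03,0.019,0],[0,0,0]],
    [1,[-0.03,0.019,0],[0,0,0]],
    [1,[-0.03,0.019,0],[0,0,0]],
    [1,[-0.015,0.01,0],[0,0,0]],
    [1,[0,0,0],[0,0,0]],
  ],
)

```text
clock: 13.6
tool_pos: [0.6167, 0.0257, 0.1701]
tool_rot: [2.223, 2.217, 0.002]
wrist_force: [-0.4, 0.7, -0.8]
finger_gap: 0.0268
grip_force: 15.0
```

move_arm(
  series=[
    [1,[-0.01,0.006,0],[0,0,0]],
    [1,[-0.007,0.005,0.02],[0,0,0]],
    [1,[0,0,0.025],[0,0,0]],
    [1,[0,0,0.02],[0,0,0]],
    [1,[0,0,0],[0,0,0]],
  ],
)

```text
clock: 14.1
tool_pos: [0.6231, 0.0124, 0.1019]
tool_rot: [-2.215, -2.219, 0.007]
wrist_force: [-0.5, 0.4, -1.6]
finger_gap: 0.0263
grip_force: 15.0
```

```bash
cat >> h.py <<'E'
def look(k,name,x0=210,y0=160,w=110,h=90):
    S=get_image("side");g=get_state()["tool_pos"];print(g)
    i=cv2.resize(S["image"][y0:y0+h,x0:x0+w],None,fx=7,fy=7,interpolation=cv2.INTER_CUBIC)
    return S,g,i
E
python3 - <<'E'
from h import *
S,g,i=look('200','s4')
for p in proj(S,model('200',g[0],g[1],g[2]-.0805)): cv2.circle(i,tuple(int(v) for v in (p-[210,160]+.5)*7),1,(0,0,255),-1)
cv2.imwrite("pics/s4.png",i)
E
```

```text
[0.62429882 0.01218263 0.10349758]
```

View pics/s4.png

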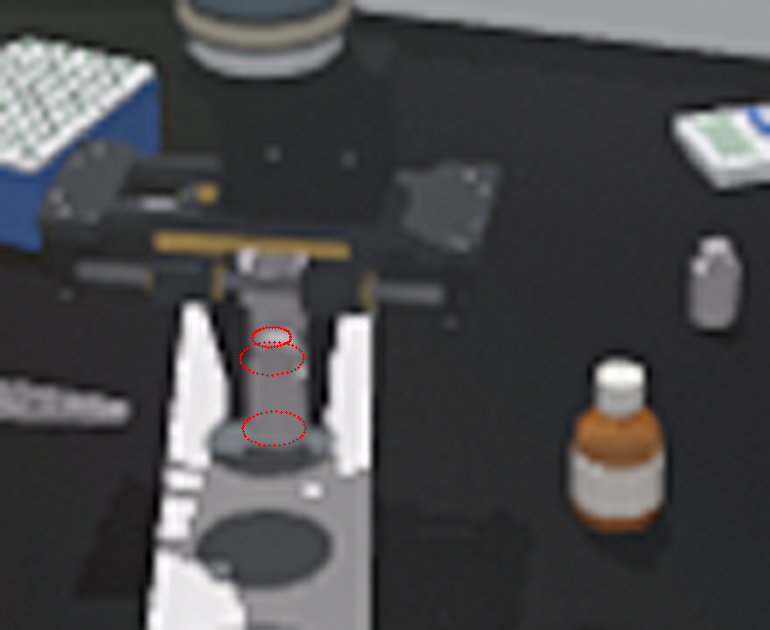

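The overlay again fits the held 200, with its base at (275,430) and disc c at (269,443). I'll correct by x +3.5 mm and y −4 mm, then lower.

move_arm(
  series=[
    [1,[-0.004,0.0035,0],[0,0,0]],
    [1,[0,0,0.003],[0,0,0]],
    [1,[0,0,0.003],[0,0,0]],
    [1,[0,0,0.002],[0,0,0]],
    [1,[0,0,0],[0,0,0]],
  ],
)

```text
clock: 14.65
tool_pos: [0.6292, 0.0069, 0.0967]
tool_rot: [-2.221, -2.222, 0.0]
wrist_force: [-0.3, 0.2, -2.4]
finger_gap: 0.0266
grip_force: 15.0
```

move_arm(
  series=[
    [1,[0,0,0.001],[0,0,0]],
    [1,[0,0,0.001],[0,0,0]],
    [1,[0,0,0],[0,0,0]],
  ],
)

```text
clock: 14.95
tool_pos: [0.6294, 0.0069, 0.0947]
tool_rot: [-2.221, -2.222, 0.0]
wrist_force: [0.3, 0.3, -2.5]
finger_gap: 0.0267
grip_force: 15.0
```

move_arm(
  series=[
    [1,[0,0,0.001],[0,0,0]],
    [1,[0,0,0],[0,0,0]],
  ],
)

```text
clock: 15.15
tool_pos: [0.6294, 0.007, 0.0937]
tool_rot: [-2.221, -2.222, 0.0]
wrist_force: [-0.1, -0.1, -2.0]
finger_gap: 0.0265
grip_force: 15.0
```

move_arm(
  series=[
    [1,[0.0015,-0.0015,-0.001],[0,0,0]],
    [1,[0,0,0.001],[0,0,0]],
    [1,[0,0,0.0005],[0,0,0]],
    [1,[0,0,0],[0,0,0]],
  ],
)

```text
clock: 15.55
tool_pos: [0.6279, 0.0086, 0.0936]
tool_rot: [-2.221, -2.222, -0.0]
wrist_force: [-0.6, 0.4, 0.0]
finger_gap: 0.0266
grip_force: 15.0
```

move_arm(
  series=[
    [1,[0,0,0.001],[0,0,0]],
    [1,[0,0,0],[0,0,0]],
  ],
)

```text
clock: 15.75
tool_pos: [0.6279, 0.0086, 0.0935]
tool_rot: [-2.221, -2.222, -0.0]
wrist_force: [-3.0, 1.4, 7.2]
finger_gap: 0.0265
grip_force: 15.0
```

move_arm(
  series=[
    [1,[0,0,-0.0015],[0,0,0]],
    [0.6,[0,0,0],[0,0,0]],
    [0.5,[0,0,0],[0,0,0]],
    [0.45,[0,0,0],[0,0,0]],
    [0.45,[0,0,-0.01],[0,0,0]],
  ],
)

```text
clock: 16.25
tool_pos: [0.6271, 0.0085, 0.1027]
tool_rot: [-2.219, -2.22, 0.003]
wrist_force: [-0.3, 0.6, 0.4]
finger_gap: 0.0459
grip_force: 0.0
```

move_arm(
  series=[
    [0.45,[0,0,-0.03],[0,0,0]],
    [0.45,[0,0,-0.04],[0,0,0]],
    [0.45,[0,0,-0.03],[0,0,0]],
    [0.45,[-0.015,-0.018,0],[0,0,0]],
    [0.45,[-0.02,-0.023,0],[0,0,0]],
  ],
)

```text
clock: 16.75
tool_pos: [0.5883, -0.0265, 0.2063]
tool_rot: [2.215, 2.221, 0.005]
wrist_force: [-0.6, -0.8, -1.6]
finger_gap: 0.0477
grip_force: 0.0
```

move_arm(
  series=[
    [0.45,[-0.02,-0.023,0],[0,0,0]],
    [0.45,[-0.02,-0.023,0],[0,0,0]],
    [0.45,[-0.02,-0.023,0],[0,0,0]],
    [0.45,[-0.02,-0.023,0],[0,0,0]],
    [0.45,[-0.02,-0.023,0],[0,0,0]],
  ],
)

```text
clock: 17.25
tool_pos: [0.4713, -0.1274, 0.2046]
tool_rot: [2.22, 2.221, 0.001]
wrist_force: [0.3, -1.0, -0.6]
finger_gap: 0.0474
grip_force: 0.0
```

move_arm(
  series=[
    [0.45,[-0.02,-0.023,0.02],[0,0,0]],
    [0.45,[-0.01,-0.011,0.03],[0,0,0]],
    [0.45,[0,0,0.02],[0,0,0]],
    [0.45,[0,0,0],[0,0,0]],
  ],
)

```text
clock: 17.65
tool_pos: [0.4369, -0.1567, 0.1325]
tool_rot: [-2.22, -2.217, 0.001]
wrist_force: [-0.2, 1.1, 0.9]
finger_gap: 0.0474
grip_force: 0.0
```

move_arm(
  series=[
    [0.45,[0.0005,0.001,0.02],[0,0,0]],
    [0.45,[0,0,0.02],[0,0,0]],
    [0.45,[0,0,0.014],[0,0,0]],
    [0.45,[0,0,0.005],[0,0,0]],
    [0.45,[0,0,0],[0,0,0]],
  ],
)

```text
clock: 18.15
tool_pos: [0.4396, -0.1562, 0.0752]
tool_rot: [2.22, 2.222, 0.0]
wrist_force: [1.1, 0.7, -0.7]
finger_gap: 0.048
grip_force: 0.0
```

move_arm(
  series=[
    [0.55,[0,0,0],[0,0,0]],
    [0.65,[0,0,0],[0,0,0]],
    [0.75,[0,0,0],[0,0,0]],
    [0.85,[0,0,0],[0,0,0]],
    [1,[0,0,0],[0,0,0]],
  ],
)

```text
clock: 18.65
tool_pos: [0.4391, -0.1562, 0.0752]
tool_rot: [2.221, 2.222, 0.0]
wrist_force: [-0.8, -0.9, 3.4]
finger_gap: 0.0208
grip_force: 15.0
```

move_arm(
  series=[
    [1,[0,0,0],[0,0,0]],
    [1,[0,0,0],[0,0,0]],
  ],
)

```text
clock: 18.85
tool_pos: [0.4391, -0.1562, 0.0751]
tool_rot: [2.221, 2.222, 0.0]
wrist_force: [-0.6, -0.2, 4.5]
finger_gap: 0.0206
grip_force: 15.0
```

move_arm(
  series=[
    [1,[0,0,-0.01],[0,0,0]],
    [1,[0,0,-0.03],[0,0,0]],
    [1,[0,0,-0.04],[0,0,0]],
    [1,[0,0,-0.02],[0,0,0]],
    [1,[0.018,0.012,0],[0,0,0]],
  ],
)

```text
clock: 19.35
tool_pos: [0.4519, -0.1399, 0.1779]
tool_rot: [2.219, 2.215, 0.002]
wrist_force: [0.2, 0.1, -1.4]
finger_gap: 0.0205
grip_force: 15.0
```

move_arm(
  series=[
    [1,[0.028,0.02,0],[0,0,0]],
    [1,[0.028,0.02,0],[0,0,0]],
    [1,[0.028,0.02,0],[0,0,0]],
    [1,[0.028,0.02,0],[0,0,0]],
    [1,[0.028,0.02,0],[0,0,0]],
  ],
)

```text
clock: 19.85
tool_pos: [0.5512, 0.0033, 0.175]
tool_rot: [-2.221, -2.222, 0.001]
wrist_force: [0.2, -0.6, 0.0]
finger_gap: 0.0205
grip_force: 15.0
```

move_arm(
  series=[
    [1,[0.028,0.02,0],[0,0,0]],
    [1,[0.028,0.02,0],[0,0,0]],
    [1,[0.024,0.017,0],[0,0,0]],
    [1,[0.01,0.006,0],[0,0,0]],
    [1,[0,0,0],[0,0,0]],
  ],
)

```text
clock: 20.35
tool_pos: [0.6139, 0.0931, 0.1747]
tool_rot: [-2.218, -2.224, 0.0]
wrist_force: [-0.5, -1.0, -1.9]
finger_gap: 0.0203
grip_force: 15.0
```

move_arm(
  series=[
    [1,[-0.001,0.001,0.025],[0,0,0]],
    [1,[0,0,0.03],[0,0,0]],
    [1,[0,0,0.02],[0,0,0]],
    [1,[0,0,0.005],[0,0,0]],
    [1,[0,0,0],[0,0,0]],
  ],
)

```text
clock: 20.85
tool_pos: [0.6137, 0.0898, 0.0941]
tool_rot: [-2.221, -2.219, 0.004]
wrist_force: [1.0, -0.1, -0.7]
finger_gap: 0.0206
grip_force: 15.0
```

move_arm(
  series=[
    [1,[0,0,0.001],[0,0,0]],
    [1,[0,0,0],[0,0,0]],
  ],
)

```text
clock: 21.05
tool_pos: [0.6156, 0.0906, 0.0951]
tool_rot: [2.22, 2.22, 0.002]
wrist_force: [-0.2, -0.2, -2.3]
finger_gap: 0.0208
grip_force: 15.0
```

move_arm(
  series=[
    [1,[0.0015,-0.001,0.002],[0,0,0]],
    [1,[0,0,0.002],[0,0,0]],
    [1,[0,0,0.001],[0,0,0]],
    [1,[0,0,0],[0,0,0]],
  ],
)

```text
clock: 21.45
tool_pos: [0.6138, 0.0925, 0.0887]
tool_rot: [-2.221, -2.222, 0.0]
wrist_force: [0.3, 0.4, -0.9]
finger_gap: 0.0204
grip_force: 15.0
```

move_arm(
  series=[
    [1,[0,0,0.001],[0,0,0]],
    [1,[0,0,0],[0,0,0]],
  ],
)

```text
clock: 21.65
tool_pos: [0.614, 0.0925, 0.0882]
tool_rot: [2.221, 2.222, 0.0]
wrist_force: [-0.9, 0.9, 1.2]
finger_gap: 0.0208
grip_force: 15.0
```

move_arm(
  series=[
    [1,[0,0,-0.001],[0,0,0]],
    [0.65,[0,0,0],[0,0,0]],
    [0.55,[0,0,0],[0,0,0]],
    [0.5,[0,0,0],[0,0,0]],
    [0.5,[0,0,-0.01],[0,0,0]],
  ],
)

```text
clock: 22.15
tool_pos: [0.613, 0.0924, 0.0979]
tool_rot: [-2.219, -2.22, 0.003]
wrist_force: [-0.5, 0.5, -0.0]
finger_gap: 0.0412
grip_force: 0.0
```

move_arm(
  series=[
    [0.5,[0,0,-0.03],[0,0,0]],
    [0.5,[0,0,-0.03],[0,0,0]],
    [0.5,[0,0,-0.02],[0,0,0]],
    [0.5,[0.02,-0.003,0],[0,0,0]],
    [0.5,[0.028,-0.005,0],[0,0,0]],
  ],
)

```text
clock: 22.65
tool_pos: [0.6071, 0.1397, 0.181]
tool_rot: [2.222, 2.217, 0.004]
wrist_force: [-0.6, -0.5, -0.3]
finger_gap: 0.0435
grip_force: 0.0
```

move_arm(
  series=[
    [0.5,[0.028,-0.005,0],[0,0,0]],
    [0.5,[0.028,-0.005,0],[0,0,0]],
    [0.5,[0.028,-0.005,0],[0,0,0]],
    [0.5,[0.028,-0.005,0],[0,0,0]],
    [0.5,[0.028,-0.005,0],[0,0,0]],
  ],
)

```text
clock: 23.15
tool_pos: [0.5806, 0.2816, 0.1796]
tool_rot: [2.221, 2.222, 0.001]
wrist_force: [-0.2, -1.1, 0.5]
finger_gap: 0.0434
grip_force: 0.0
```

move_arm(
  series=[
    [0.5,[0.02,-0.004,0.01],[0,0,0]],
    [0.5,[0.008,-0.001,0.02],[0,0,0]],
    [0.5,[0,0,0.02],[0,0,0]],
    [0.5,[0,0,0],[0,0,0]],
  ],
)

```text
clock: 23.55
tool_pos: [0.5739, 0.3083, 0.1267]
tool_rot: [-2.218, -2.221, 0.008]
wrist_force: [-0.9, 0.6, 0.1]
finger_gap: 0.0435
grip_force: 0.0
```

move_arm(
  series=[
    [0.5,[0.001,0.001,0.02],[0,0,0]],
    [0.5,[0,0,0.02],[0,0,0]],
    [0.5,[0,0,0.01],[0,0,0]],
    [0.5,[0,0,0.003],[0,0,0]],
    [0.5,[0,0,0],[0,0,0]],
  ],
)

```text
clock: 24.05
tool_pos: [0.5771, 0.3093, 0.0763]
tool_rot: [2.221, 2.221, 0.0]
wrist_force: [-0.2, -0.2, -0.1]
finger_gap: 0.0435
grip_force: 0.0
```

move_arm(
  series=[
    [0.5,[0,0,0],[0,0,0]],
    [0.5,[0,0,0],[0,0,0]],
  ],
)

```text
clock: 24.25
tool_pos: [0.5775, 0.3096, 0.0769]
tool_rot: [2.22, 2.221, 0.003]
wrist_force: [0.4, 0.2, 0.1]
finger_gap: 0.0436
grip_force: 0.0
```

move_arm(
  series=[
    [0.5,[0,-0.001,0.004],[0,0,0]],
    [0.6,[0,0,0],[0,0,0]],
    [0.7,[0,0,0],[0,0,0]],
    [0.8,[0,0,0],[0,0,0]],
    [0.9,[0,0,0],[0,0,0]],
  ],
)

```text
clock: 24.75
tool_pos: [0.5759, 0.3095, 0.0718]
tool_rot: [2.221, 2.222, 0.0]
wrist_force: [-0.5, -1.4, -0.0]
finger_gap: 0.0193
grip_force: 0.0
```

move_arm(
  series=[
    [1,[0,0,0],[0,0,0]],
    [1,[0,0,0],[0,0,0]],
    [1,[0,0,0],[0,0,0]],
  ],
)

```text
clock: 25.05
tool_pos: [0.5759, 0.3094, 0.0718]
tool_rot: [2.221, 2.222, 0.0]
wrist_force: [-0.3, 0.8, -0.2]
finger_gap: 0.0162
grip_force: 15.0
```

move_arm(
  series=[
    [1,[0,0,-0.01],[0,0,0]],
    [1,[0,0,-0.03],[0,0,0]],
    [1,[0,0,-0.03],[0,0,0]],
    [1,[-0.02,0.004,0],[0,0,0]],
    [1,[-0.028,0.006,0],[0,0,0]],
  ],
)

```text
clock: 25.55
tool_pos: [0.5864, 0.2625, 0.1442]
tool_rot: [2.217, 2.224, 0.006]
wrist_force: [-0.7, 0.7, -0.6]
finger_gap: 0.0163
grip_force: 15.0
```

move_arm(
  series=[
    [1,[-0.028,0.006,0],[0,0,0]],
    [1,[-0.028,0.006,0],[0,0,0]],
    [1,[-0.02,0.004,0],[0,0,0]],
    [1,[-0.008,0,0.02],[0,0,0]],
    [1,[0,0,0],[0,0,0]],
  ],
)

```text
clock: 26.05
tool_pos: [0.6008, 0.1758, 0.1206]
tool_rot: [-2.222, -2.218, 0.005]
wrist_force: [-0.9, 0.7, -1.3]
finger_gap: 0.0164
grip_force: 15.0
```

move_arm(
  series=[
    [1,[0,0,0],[0,0,0]],
  ],
)

```text
clock: 26.15
tool_pos: [0.6016, 0.1775, 0.122]
tool_rot: [-2.221, -2.221, 0.001]
wrist_force: [-0.1, 0.0, 0.3]
finger_gap: 0.0165
grip_force: 15.0
```

Down from 0.122 to contact at about 0.0848.

move_arm(
  series=[
    [1,[-0.0015,0,0.015],[0,0,0]],
    [1,[0,0,0.014],[0,0,0]],
    [1,[0,0,0.003],[0,0,0]],
    [1,[0,0,0],[0,0,0]],
    [1,[0,0,0],[0,0,0]],
  ],
)

```text
clock: 26.65
tool_pos: [0.6019, 0.1762, 0.0896]
tool_rot: [-2.22, -2.222, 0.0]
wrist_force: [0.4, -0.9, 0.0]
finger_gap: 0.0166
grip_force: 15.0
```

move_arm(
  series=[
    [1,[0,0,0.002],[0,0,0]],
    [1,[0,0,0.001],[0,0,0]],
    [1,[0,0,0],[0,0,0]],
  ],
)

```text
clock: 26.95
tool_pos: [0.6019, 0.1759, 0.0869]
tool_rot: [2.221, 2.222, 0.0]
wrist_force: [-0.2, -0.4, -0.3]
finger_gap: 0.0167
grip_force: 15.0
```

move_arm(
  series=[
    [1,[0,0,0.001],[0,0,0]],
    [1,[0,0,0.0005],[0,0,0]],
    [1,[0,0,0],[0,0,0]],
  ],
)

```text
clock: 27.25
tool_pos: [0.6019, 0.1759, 0.0853]
tool_rot: [-2.221, -2.222, 0.0]
wrist_force: [-0.7, -0.6, -0.5]
finger_gap: 0.0166
grip_force: 15.0
```

move_arm(
  series=[
    [1,[0,0,0.001],[0,0,0]],
    [1,[0,0,0],[0,0,0]],
  ],
)

```text
clock: 27.45
tool_pos: [0.602, 0.1759, 0.0848]
tool_rot: [2.221, 2.222, 0.0]
wrist_force: [-0.6, 0.5, 3.4]
finger_gap: 0.0163
grip_force: 15.0
```

move_arm(
  series=[
    [1,[0,0,-0.001],[0,0,0]],
    [0.7,[0,0,0],[0,0,0]],
    [0.6,[0,0,0],[0,0,0]],
    [0.5,[0,0,0],[0,0,0]],
    [0.5,[0,0,-0.01],[0,0,0]],
  ],
)

```text
clock: 27.95
tool_pos: [0.6009, 0.1758, 0.0943]
tool_rot: [-2.22, -2.22, 0.004]
wrist_force: [-0.5, 0.2, 0.0]
finger_gap: 0.0392
grip_force: 0.0
```

move_arm(
  series=[
    [0.5,[0,0,-0.03],[0,0,0]],
    [0.5,[0,0,-0.04],[0,0,0]],
    [0.5,[0,0,-0.04],[0,0,0]],
    [0.5,[0,-0.03,-0.02],[0,0,0]],
    [0.5,[0,-0.04,0],[0,0,0]],
  ],
)

```text
clock: 28.45
tool_pos: [0.5353, 0.1761, 0.2299]
tool_rot: [2.217, 2.216, 0.015]
wrist_force: [0.5, 0.9, -1.0]
finger_gap: 0.0435
grip_force: 0.0
```

move_arm(
  series=[
    [0.5,[0,-0.04,0],[0,0,0]],
    [0.5,[0,-0.04,0],[0,0,0]],
    [0.5,[0,-0.03,0],[0,0,0]],
    [0.5,[0,0,0],[0,0,0]],
    [0.5,[0,0,0],[0,0,0]],
  ],
)

```text
clock: 28.95
tool_pos: [0.4221, 0.176, 0.2262]
tool_rot: [2.219, 2.221, 0.003]
wrist_force: [1.4, 0.9, 0.3]
finger_gap: 0.0436
grip_force: 0.0
```

```bash
python3 - <<'E'
from h import *
P={'500':(.642,-.0751),'200':(.6279,.0086),'100':(.614,.0925),'50':(.602,.1759)}
o=[]
for n,x0,y0,w,h,k in(("top",200,150,130,70,6),("side",205,150,110,130,5)):
    c=get_image(n);i=cv2.resize(c["image"][y0:y0+h,x0:x0+w],None,fx=k,fy=k,interpolation=cv2.INTER_CUBIC)
    cv2.imwrite(f"pics/{n}9.png",i);cv2.imwrite(f"pics/{n}9f.png",c["image"])
    for q,(x,y) in P.items(): print(n,q,((mid(c,model(q,x,y,.013))-[x0,y0]+.5)*k).round())
E
```

```text
top 500 [618. 196.]
top 200 [471. 220.]
top 100 [325. 243.]
top 50 [180. 262.]
side 500 [219. 256.]
side 200 [216. 336.]
side 100 [212. 419.]
side 50 [204. 510.]
```

View pics/top9.png

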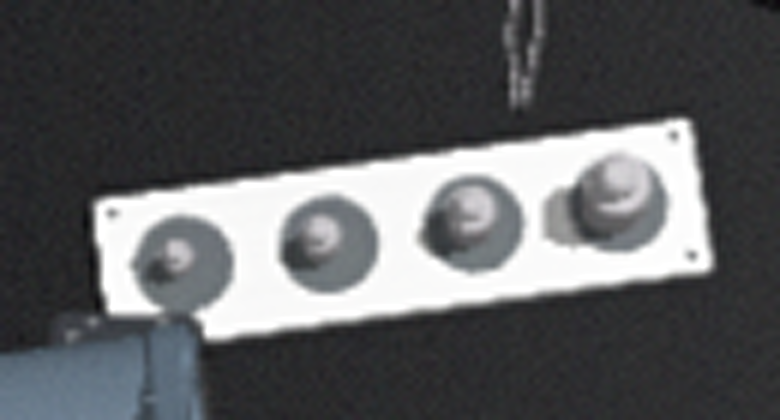

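View pics/side9.png

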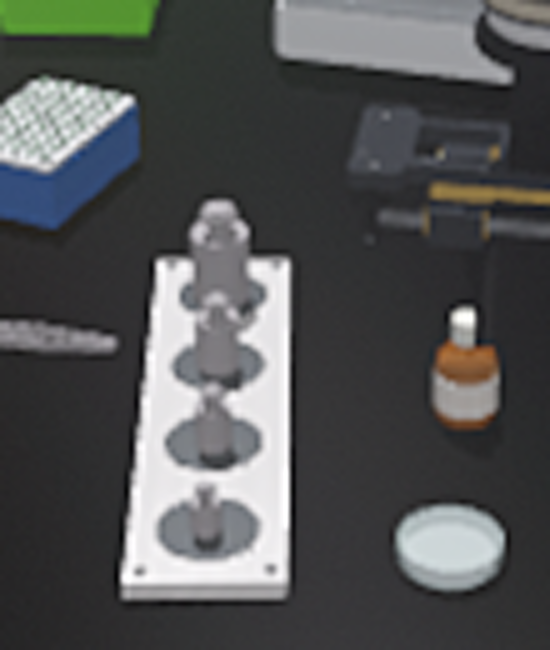

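Both views show four upright weights in order, 500 at the balance end. Disc centres in the top crop are (184,263), (329,244), (473,223) and (617,201), with knobs at (178,252), (321,235), (473,208) and (621,180). I'll check the centring numerically.

```bash
python3 - <<'E'
from h import *
T=get_image("top");S=get_image("side")
def run(c,x0,y0,k,disc,knob):
    for q,d,n in zip(('50','100','200','500'),disc,knob):
        D_=back(c,((d[0]+.5)/k-.5+x0,(d[1]+.5)/k-.5+y0),.013)
        H=D[q][3]/1000;r=D[q][2]/2000
        N=back(c,((n[0]+.5)/k-.5+x0,(n[1]+.5)/k-.5+y0),.013+H-r*.6)
        print(q,D_[:2].round(4),N[:2].round(4),((N-D_)[:2]*1000).round(1))
run(T,200,150,6,[(184,263),(329,244),(473,223),(617,201)],[(178,252),(321,235),(473,208),(621,180)])
run(S,205,150,5,[(208,529),(213,441),(218,365),(223,296)],[(206,495),(212,396),(218,312),(219,217)])
E
python3 - <<'E'
import cv2,numpy as np
i=cv2.imread('pics/top9f.png');j=cv2.imread('pics/side9f.png')
a=cv2.resize(i[180:210,215:285],None,fx=11,fy=11,interpolation=cv2.INTER_CUBIC)
b=cv2.resize(j[220:265,228:264],None,fx=7,fy=7,interpolation=cv2.INTER_CUBIC)
cv2.imwrite('pics/z.png',np.vstack([a,np.pad(b[:270],((0,0),(0,a.shape[1]-b.shape[1]),(0,0)))]))
E
```

```text
50 [0.6039 0.1744] [0.6036 0.1753] [-0.3  0.9]
100 [0.6167 0.0907] [0.613  0.0935] [-3.7  2.8]
200 [0.6308 0.0074] [0.6284 0.0073] [-2.4 -0. ]
500 [ 0.6455 -0.0762] [ 0.6421 -0.0758] [-3.4  0.4]
50 [0.6    0.1755] [0.5991 0.1818] [-0.9  6.2]
100 [0.6139 0.0903] [0.6123 0.0964] [-1.6  6.2]
200 [0.6269 0.0079] [0.6241 0.0164] [-2.8  8.5]
500 [ 0.6397 -0.075 ] [ 0.6405 -0.0738] [0.9 1.2]
```

View pics/z.png

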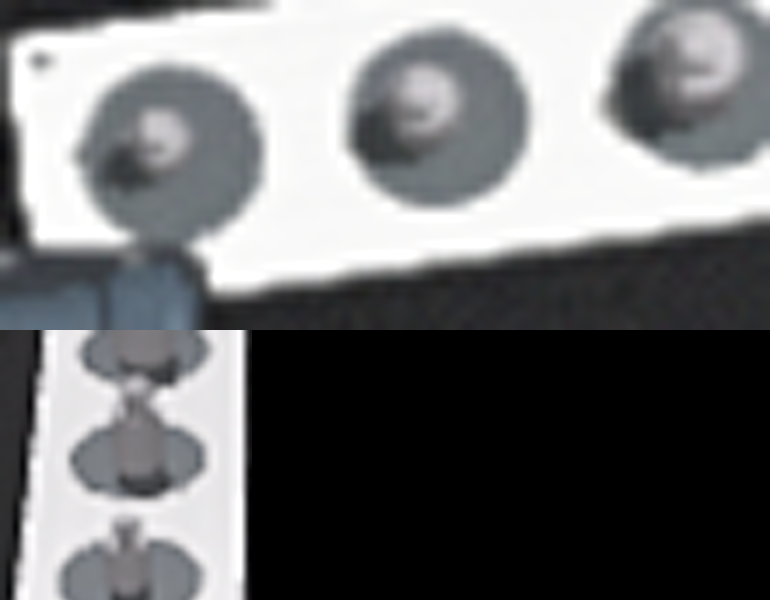

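All four weights are upright and sit within a few millimetres of their disc centres. The release points are collinear at 85 mm spacing, the bottle hasn't moved, and the gripper is clear, so I'm handing in.

```bash
python3 -c "
from workcell import *
print(close_job())"
```

```text
the job is handed in; nothing more can be done
None
```

The job is handed in: the 500, 200, 100 and 50 g weights stand upright on discs d, c, b and a, largest nearest the balance, about 1–4 mm off centre by the top camera (the side view reads up to about 9 mm on the 200, but less reliably), with the balance and bottle left alone.

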